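# Weigh two sample pots against each other and pass on the loaded one

## Task

One of the two identical-looking closed sample pots on the bench holds a metal sample and is heavier. Stand one pot in the middle of each pan of the balance, let go and let it settle; then, without lifting it, slide the pot on the pan that dropped outwards, off its pan and completely onto the landing shelf beside it, without pressing on the pans. Leave the other pot standing on its pan, keep both pots upright, and do not disturb the rack, the bottle or the box.

Things in the scene. Friction and masses are not known exactly. Their poses are not given: they have to be found in the camera images.
- pot_a: closed round sample pot, white with a grey cap, 36 mm diameter and 46 mm tall overall, straight-sided; origin at the centre of its underside, z up. 70 to 270 g: the two look exactly alike and it is not known which one is the heavier (loaded) one; the heavier weighs at least 2.4 times the other. Whatever is inside is loose and may rattle by 1-3 mm. It starts standing on the bench
- pot_b: closed round sample pot, white with a grey cap, 36 mm diameter and 46 mm tall overall, straight-sided; origin at the centre of its underside, z up. 70 to 270 g: the two look exactly alike and it is not known which one is the heavier (loaded) one; the heavier weighs at least 2.4 times the other. Whatever is inside is loose and may rattle by 1-3 mm. It starts standing on the bench
- balance: low two-pan balance, fixed to the bench, aluminium base 74 by 386 mm; origin at the centre of the base's underside, y along the beam (left pan at +90 mm, right pan at -90 mm, centre to centre), z up. The beam runs under the pans; the centre pillar is 27 mm (x) by 22 mm (y) at the top and reaches 65 mm above the bench; between the pillar and each pan's inner end (62 mm from the centre) there is nothing above 60 mm
- beam (a joint): tilt of the balance beam in rad: +0.14 = left (+y) pan fully down on its stop, -0.14 = right (-y) pan fully down, 0 = level. Heavily damped: takes about 1 to 2 s to swing over. Empty, it stays where it was left. A pot standing alone takes its pan fully down; with both on, the heavier side goes down wherever on its pan each pot stands
- pan_left: the left pan of the balance (+y side of the balance): flat steel plate 62 mm (balance x) by 56 mm (balance y), with low lips 4 mm high along its two x sides and none at its inner and outer ends; the clear width between the lips is 56 mm. Origin at the centre of its top surface, z up. It stays level and rides up and down with the beam: its top is 45.5 mm above the bench when fully down, 58 mm when the beam is level, 70.5 mm when fully up
- pan_right: the right pan of the balance (-y side of the balance): flat steel plate 62 mm (balance x) by 56 mm (balance y), with low lips 4 mm high along its two x sides and none at its inner and outer ends; the clear width between the lips is 56 mm. Origin at the centre of its top surface, z up. It stays level and rides up and down with the beam: its top is 45.5 mm above the bench when fully down, 58 mm when the beam is level, 70.5 mm when fully up
- shelf_left (a point): centre of the flat top of the fixed left landing shelf (grey-painted), just outboard (+y) of the left pan, 43.5 mm above the bench (2 mm below the top of that pan when it is fully down). The flat runs from 122 to 188 mm from the balance centre along balance y, 66 mm clear in x between 8 mm high side lips; a 10 mm high lip closes the outer end, the inner end is open with a 4 mm gap to the pan
- shelf_right (a point): centre of the flat top of the fixed right landing shelf (grey-painted), just outboard (-y) of the right pan, 43.5 mm above the bench (2 mm below the top of that pan when it is fully down). The flat runs from 122 to 188 mm from the balance centre along balance y, 66 mm clear in x between 8 mm high side lips; a 10 mm high lip closes the outer end, the inner end is open with a 4 mm gap to the pan
- tube_rack: bystander: white block rack 60 by 130 mm, with blue-capped clear tubes standing in it, 85 mm tall in all; origin at the centre of its underside
- reagent_bottle: bystander: white plastic bottle, 64 mm diameter, 130 mm tall; origin at the centre of its underside
- swab_box: bystander: cardboard box 90 by 60 by 40 mm high; origin at the centre of its underside
Not all that is in view belongs to the job. What is shaped like the pot_a but turquoise is not meant. Leave any turquoise look-alike of the pot_b alone.

How it is judged (in metres and radians):
On the way, in this order (a step that is already met when the one before it is completed fails the run):
1. one pot stands released within 15 mm of the middle of each pan, at rest, and the beam has gone over to one side (((horizontal distance between pot_a and pan_left below 0.015 m and z of pot_a in the frame of pan_left between -0.004 and 0.005 m and angle between each of pot_a, pot_b's own z axis and vertical below 0.12 rad and horizontal distance between pot_b and pan_right below 0.015 m and z of pot_b in the frame of pan_right between -0.004 and 0.005 m) or (horizontal distance between pot_a and pan_right below 0.015 m and z of pot_a in the frame of pan_right between -0.004 and 0.005 m and angle between each of pot_a, pot_b's own z axis and vertical below 0.12 rad and horizontal distance between pot_b and pan_left below 0.015 m and z of pot_b in the frame of pan_left between -0.004 and 0.005 m)) and (value of joint beam above 0.12 rad or value of joint beam below -0.12 rad) and contact force between the fingers and pot_a below 0.1 N and contact force between the fingers and pot_b below 0.1 N and contact force between each of the arm, the fingers and pan_left below 1 N and contact force between each of the arm, the fingers and pan_right below 1 N and linear speed of each of pot_a, pot_b below 0.02 m/s), for 0.3 s.
2. the pot on the dropped pan has been slid outwards to the edge, still resting on its pan with the pan still down (nothing pressing on the pans), while the other stands on the other pan (((y of pot_a in the frame of balance above 0.109 m and contact force between pot_a and pan_left above 0.3 N and value of joint beam above 0.11 rad and contact force between pot_b and pan_right above 0.3 N and horizontal distance between pot_b and pan_right below 0.02 m and z of pot_b in the frame of pan_right between -0.004 and 0.005 m and angle between pot_b's own z axis and vertical below 0.12 rad and contact force between each of the arm, the fingers and pan_left below 1 N and contact force between each of the arm, the fingers and pan_right below 1 N) or (y of pot_a in the frame of balance below -0.109 m and contact force between pot_a and pan_right above 0.3 N and value of joint beam below -0.11 rad and contact force between pot_b and pan_left above 0.3 N and horizontal distance between pot_b and pan_left below 0.02 m and z of pot_b in the frame of pan_left between -0.004 and 0.005 m and angle between pot_b's own z axis and vertical below 0.12 rad and contact force between each of the arm, the fingers and pan_left below 1 N and contact force between each of the arm, the fingers and pan_right below 1 N) or (y of pot_b in the frame of balance above 0.109 m and contact force between pot_b and pan_left above 0.3 N and value of joint beam above 0.11 rad and contact force between pot_a and pan_right above 0.3 N and horizontal distance between pot_a and pan_right below 0.02 m and z of pot_a in the frame of pan_right between -0.004 and 0.005 m and angle between pot_a's own z axis and vertical below 0.12 rad and contact force between each of the arm, the fingers and pan_left below 1 N and contact force between each of the arm, the fingers and pan_right below 1 N) or (y of pot_b in the frame of balance below -0.109 m and contact force between pot_b and pan_right above 0.3 N and value of joint beam below -0.11 rad and contact force between pot_a and pan_left above 0.3 N and horizontal distance between pot_a and pan_left below 0.02 m and z of pot_a in the frame of pan_left between -0.004 and 0.005 m and angle between pot_a's own z axis and vertical below 0.12 rad and contact force between each of the arm, the fingers and pan_left below 1 N and contact force between each of the arm, the fingers and pan_right below 1 N))), for 0.04 s.
At the end, for the whole second after the job is handed in: The pot from the dropped pan stands upright, released and at rest on that side's landing shelf (centre 138 to 178 mm from the balance centre along the beam, within 25 mm of its line); the other stands upright and released on its own pan, within 20 mm of its middle, that pan now down (((y of pot_a in the frame of balance between 0.138 and 0.178 m and x of pot_a in the frame of balance between -0.025 and 0.025 m and z of pot_a in the frame of balance between 0.04 and 0.0475 m and angle between pot_a's own z axis and vertical below 0.1 rad and linear speed of each of pot_a, pot_b below 0.02 m/s and horizontal distance between pot_b and pan_right below 0.02 m and z of pot_b in the frame of pan_right between -0.004 and 0.005 m and angle between pot_b's own z axis and vertical below 0.12 rad and value of joint beam below -0.11 rad) or (y of pot_a in the frame of balance between -0.178 and -0.138 m and x of pot_a in the frame of balance between -0.025 and 0.025 m and z of pot_a in the frame of balance between 0.04 and 0.0475 m and angle between pot_a's own z axis and vertical below 0.1 rad and linear speed of each of pot_a, pot_b below 0.02 m/s and horizontal distance between pot_b and pan_left below 0.02 m and z of pot_b in the frame of pan_left between -0.004 and 0.005 m and angle between pot_b's own z axis and vertical below 0.12 rad and value of joint beam above 0.11 rad) or (y of pot_b in the frame of balance between 0.138 and 0.178 m and x of pot_b in the frame of balance between -0.025 and 0.025 m and z of pot_b in the frame of balance between 0.04 and 0.0475 m and angle between pot_b's own z axis and vertical below 0.1 rad and linear speed of each of pot_b, pot_a below 0.02 m/s and horizontal distance between pot_a and pan_right below 0.02 m and z of pot_a in the frame of pan_right between -0.004 and 0.005 m and angle between pot_a's own z axis and vertical below 0.12 rad and value of joint beam below -0.11 rad) or (y of pot_b in the frame of balance between -0.178 and -0.138 m and x of pot_b in the frame of balance between -0.025 and 0.025 m and z of pot_b in the frame of balance between 0.04 and 0.0475 m and angle between pot_b's own z axis and vertical below 0.1 rad and linear speed of each of pot_b, pot_a below 0.02 m/s and horizontal distance between pot_a and pan_left below 0.02 m and z of pot_a in the frame of pan_left between -0.004 and 0.005 m and angle between pot_a's own z axis and vertical below 0.12 rad and value of joint beam above 0.11 rad)) and contact force between the fingers and pot_a below 0.1 N and contact force between the fingers and pot_b below 0.1 N); the robot touches nothing.
It fails at once if the tube rack is moved by more than 20 mm (distance of tube_rack from where it was at the start of the episode above 0.02 m).
It fails at once if the reagent bottle is moved by more than 20 mm (distance of reagent_bottle from where it was at the start of the episode above 0.02 m).
It fails at once if the swab box is moved by more than 20 mm (distance of swab_box from where it was at the start of the episode above 0.02 m).
It fails at once if a pot is tipped by more than 0.7 rad (angle between any of pot_a, pot_b's own z axis and vertical above 0.7 rad).
It also fails if it takes over 66 s, if anything falls off the work surface, if the arm or the gripper's body presses on something with over 40 N, if the wrist force passes 120 N, or if a joint passes its speed limit or range.

## Robot

A 7-joint arm with a two-finger parallel gripper is mounted at the origin on the work surface. World frame = base frame: x ahead of the robot, y to its left, z up, the work surface at z = 0. Lengths are in m, angles in degrees, forces in N, time in s.
With the tool pointing down it reaches from about 0.425 to 0.875 m from the base axis. Payload 4.7 kg.
Tool frame: the origin (TCP) lies at the very end of the fingers, on their centre line; the grasp point (between the pads) lies 19 mm behind it (pinch_z is the distance from the TCP to the grasp point, in m); z points along the fingers, y is the direction in which the jaws open and shut (so a half turn about z gives the same grasp; the last joint's range is limited). The gripper opens to 87 mm and grips with 3 to 60 N. Pads are 19 mm wide; open, the fingers measure 117 mm over their backs; the gripper's body (75 mm by 190 mm) begins 51 mm behind the grasp point.
Start: joints at [-75.396, 18.392, -4.016, 83.108, 1.295, 78.541, -3.26], TCP at [0.155, 0.631, 0.223] pointing down, gripper open.
Joint ranges: [-163.93, 163.93], [-17.29, 119.83], [-79.2, 71.16], [3.27, 140.29], [-89.18, 269.18], [5.43, 117.66], [-154.24, 154.24]. Speed limits (degrees/s): [147.25, 147.25, 180, 180, 180, 180, 180].

## Interface

Orientations are given as [roll, pitch, yaw] about the fixed x, y, z axes, in that order (R = Rz(yaw) Ry(pitch) Rx(roll)).
In Python, from cell import get_obs, read_camera, camera_params, sign_off, pinch_z gives the robot as it stands.
- The arm moves only by the shell command python3 -m handwheel 'ROWS' [FORCE]. ROWS is JSON, a list of rows, each a list of 5 numbers: the finger opening in m, from 0 to 0.087, then the shift along the tool's x, y, z in m, then the turn about the tool's z in rad. In form: [[jaw, tx, ty, tz, twist], ...]. A call has 1 to 20 rows; each row is the pose to reach, as a shift and turn from the pose commanded when the call began, along the tool's axes at that moment; what a row does not reach only later rows make up. A row lasts 1/10 s, in which the tool goes at most 50 mm and 8.59 degrees, less where a joint would pass 70% of its speed; a pose out of reach is approached as far as the arm can. A call with a gripper value outside its range is refused whole. The fingers move at their own pace and stop on an object; FORCE is the grip in N (left out, the last holds). Time passes only in rows, so rows that repeat a pose let the fingers close. It gives the time, the measured TCP pose, the force and the opening at its end, in the units of the state.
- get_obs(): the state, without advancing time (a new reading comes with each control period).
- read_camera(name): name is "scene" or "top" or "wrist"; returns the picture (480x640x3 uint8, blue, green, red); there is no depth.
- camera_params(name): a dict with "camera_matrix" (3x3 intrinsics, pixels), "R" (3x3) and "t" (3): a world point X has camera coordinates R X + t. Camera axes: x right, y down, z forward; pixel columns grow to the right and rows downward; lengths in m; the calibration is good to about 2 mm. A picture is of the moment at which its call begins: read the wrist's pose just before it. camera_params takes no time and is no camera call; for the wrist camera it gives the pose at the moment of the call.
- sign_off(): hands the job in, once; it reports no verdict.
The state is a dict: "time_s": time; "qpos": joint angles; "joint_velocities": joint speeds; "effort": joint torques, N m; "tool_pos": TCP position; "tool_rot": TCP orientation; "force": force on the tool from outside, world axes, zero at the start; "wrist_torque": the same for the moment, N m; "grip_width": finger opening in m.
Only numpy, scipy, OpenCV 4.12 (cv2) and the standard library are available. Lean on these libraries where they do the work, as an engineer would, in place of code of your own. Each camera call takes 0.05 s, during which the arm holds its last target.

## Working session

There is one attempt and no reset: what is moved stays moved. The work goes in short steps, Python scripts to look and compute and a shell command to move; the robot and the scene stay as the last step left them, time stands still between calls to the robot, and variables do not carry over. Pictures are saved under pics/ and viewed, and the job is handed in when it is done.

```bash
ls; mkdir -p pics
python3 - <<'E'
from cell import *
import cv2
o=get_obs();print(o)
for n in("top","scene"):
    cv2.imwrite(f"pics/{n}0.png",read_camera(n)); p=camera_params(n);print(n,p)
print(pinch_z() if callable(pinch_z) else pinch_z)
E
```

```text
pics
{'time_s': 0.0, 'qpos': array([-75.3981252 ,  18.43890319,  -4.01665018,  83.17491058,
         1.2971221 ,  78.53947724,  -3.25796935]), 'joint_velocities': array([ 0.01806048,  0.01074694,  0.04443246, -0.03380801, -0.10393245,
       -0.08917806,  0.03329519]), 'effort': array([ 9.76675947e-04, -4.91312420e+01, -4.03412059e-01, -3.12520838e+01,
       -6.37270161e-02,  4.39820113e-02,  1.73934013e-04]), 'tool_pos': array([0.15490092, 0.63071118, 0.22146336]), 'tool_rot': array([-1.79892073e+02,  7.40946442e-03,  1.66211398e+02]), 'force': array([ 0.19591979,  0.11441725, -0.13276054]), 'wrist_torque': array([-0.06160167,  0.03082631, -0.01690364]), 'grip_width': 0.0872238797371706}
top {'camera_matrix': array([[477.02341713,   0.        , 316.20651145],
       [  0.        , 477.02341713, 242.97152568],
       [  0.        ,   0.        ,   1.        ]]), 'R': array([[ 7.23466761e-04, -9.99962936e-01,  8.57919750e-03],
       [-9.97005674e-01, -1.38466134e-03, -7.73160369e-02],
       [ 7.73250506e-02, -8.49757300e-03, -9.96969723e-01]]), 't': array([-0.02318969,  0.52980648,  1.06891482])}
scene {'camera_matrix': array([[570.99517514,   0.        , 318.71751969],
       [  0.        , 570.99517514, 235.7858291 ],
       [  0.        ,   0.        ,   1.        ]]), 'R': array([[-0.10183078,  0.9946181 , -0.01911352],
       [ 0.76226804,  0.06566816, -0.64392168],
       [-0.639201  , -0.08014067, -0.76485263]]), 't': array([ 0.06271286, -0.33592027,  1.57215498])}
0.0187
```

View pics/top0.png

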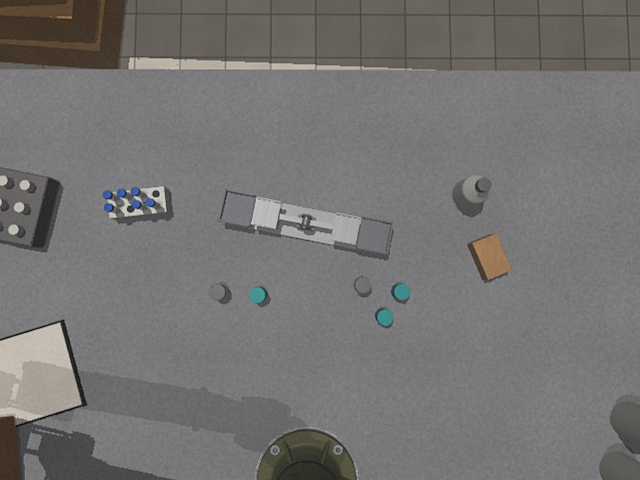

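View pics/scene0.png

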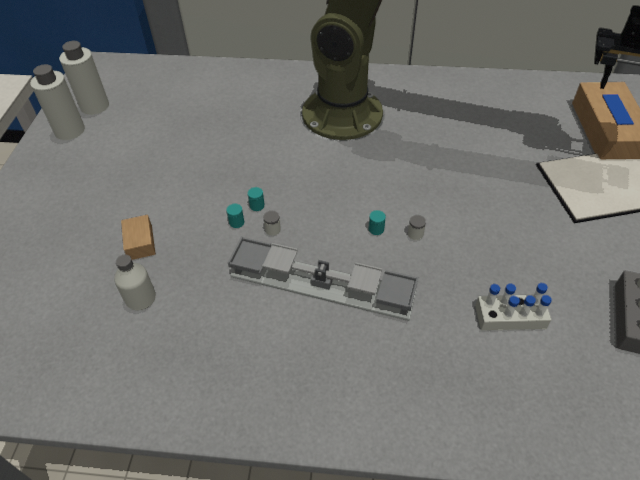

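The top view shows grey-capped pots at about (220,292) and (363,286), turquoise decoys at (258,295), (401,292) and (385,317), and the balance from (222,205) to (391,242). I'll enlarge the crops to measure these.

```bash
cat > h.py <<'E'
import numpy as np,cv2
from cell import *
def ray(n,u,v,z,p=None):
    p=p or camera_params(n);K,R,t=p["camera_matrix"],np.array(p["R"]),np.array(p["t"])
    d=R.T@np.linalg.inv(K)@np.array([u,v,1.]);c=-R.T@t
    return c+d*(z-c[2])/d[2]
def proj(n,X,p=None):
    p=p or camera_params(n);q=p["camera_matrix"]@(np.array(p["R"])@np.array(X)+np.array(p["t"]));return q[:2]/q[2]
E
python3 - <<'E'
import cv2
a=cv2.imread("pics/top0.png")
cv2.imwrite("pics/t1.png",cv2.resize(a[180:270,210:400],None,fx=4.2,fy=4.2,interpolation=cv2.INTER_CUBIC))
cv2.imwrite("pics/t2.png",cv2.resize(a[265:335,205:415],None,fx=3.8,fy=3.8,interpolation=cv2.INTER_CUBIC))
b=cv2.imread("pics/scene0.png")
cv2.imwrite("pics/s1.png",cv2.resize(b[180:330,220:440],None,fx=3.6,fy=3.6,interpolation=cv2.INTER_CUBIC))
E
```

```text
(no output)
```

View pics/t1.png

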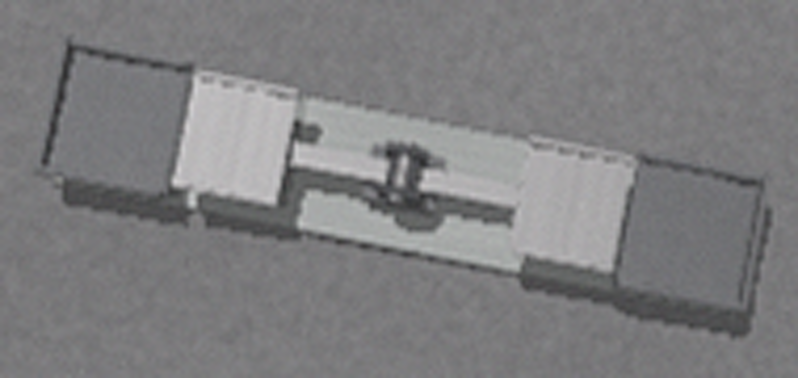

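View pics/t2.png

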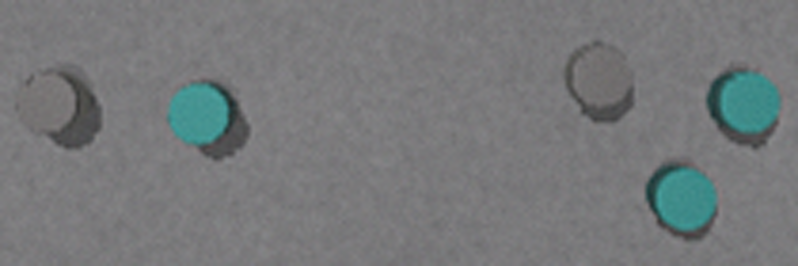

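View pics/s1.png

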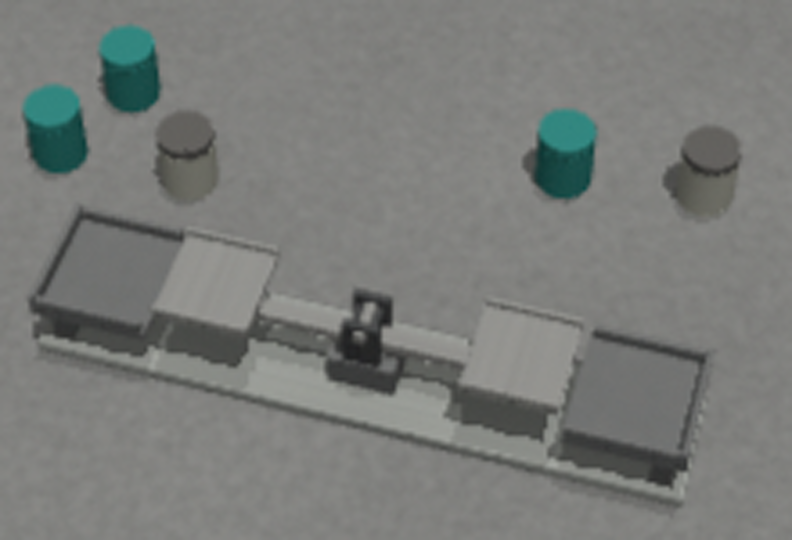

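Run:
```python
from h import *
pt=lambda u,v:(210+u/4.2,180+v/4.2)
C=[(70,42),(43,165),(765,182),(742,312)]
P=[ray("top",*pt(*c),.0515) for c in C]
for p in P:print(p.round(4))
L=(P[0]+P[1])/2;Rr=(P[2]+P[3])/2
d=L-Rr;print("len",np.linalg.norm(d[:2]),"mid",(L+Rr)/2,"yaw",np.degrees(np.arctan2(-d[0],d[1])))
for nm,c,cc in [("potL",(46,103),(45,103)),("potR",(603,75),(600,75)),("t1",(200,114),0),("t2",(750,102),0),("t3",(685,200),0)]:
    print(nm,ray("top",205+c[0]/3.8,265+c[1]/3.8,.046).round(4))
for nm,c in [("potL",(711,150)),("potR",(186,133)),("t1",(567,132)),("t2",(53,106)),("t3",(128,46))]:
    print("scene",nm,ray("scene",220+c[0]/3.6,180+c[1]/3.6,.046).round(4))
# scene base corners z~.0535 shelf lips outer
for c in [(80,210),(33,303),(710,355),(687,458)]:
    print("scene shelf",ray("scene",220+c[0]/3.6,180+c[1]/3.6,.0515).round(4))
# pillar
print(ray("top",*pt(407,172),.065),)
```

```text
[0.6459 0.1778 0.0515]
[0.58   0.1911 0.0515]
[ 0.5716 -0.1916  0.0515]
[ 0.5025 -0.1787  0.0515]
len 0.37730744996582744 mid [ 5.74980045e-01 -3.41847498e-04  5.15000000e-02] yaw -11.604371133902399
potL [0.4187 0.1964 0.046 ]
potR [ 0.4351 -0.1278  0.046 ]
t1 [0.4124 0.1069 0.046 ]
t2 [ 0.4195 -0.2135  0.046 ]
t3 [ 0.3628 -0.1749  0.046 ]
scene potL [0.4218 0.1987 0.046 ]
scene potR [ 0.4352 -0.1227  0.046 ]
scene t1 [0.4145 0.111  0.046 ]
scene t2 [ 0.4198 -0.2093  0.046 ]
scene t3 [ 0.3641 -0.1715  0.046 ]
scene shelf [ 0.5064 -0.175   0.0515]
scene shelf [ 0.5773 -0.1888  0.0515]
scene shelf [0.5801 0.1961 0.0515]
scene shelf [0.6494 0.1833 0.0515]
[ 0.5749068 -0.0017693  0.065    ]
```

```bash
cat >> h.py <<'E'
from scipy.spatial.transform import Rotation as Ro
def row(X,yaw=None):
    o=get_obs();R=Ro.from_euler("xyz",o["tool_rot"],degrees=True)
    d=R.inv().apply(np.array(X)-o["tool_pos"])
    tw=0 if yaw is None else -np.radians(yaw-o["tool_rot"][2])
    print("t",round(o["time_s"],2),"tool",o["tool_pos"].round(4),o["tool_rot"].round(2),"row",d.round(4),"twist",round(tw,4))
E
python3 -c "
from h import *
row([.420,.1975,.16],168.4)"
```

```text
t 0.1 tool [0.1549 0.6308 0.2216] [-1.7990e+02  1.0000e-02  1.6621e+02] row [-0.3607 -0.3575  0.0622] twist -0.0382
```

```bash
python3 -m handwheel '[[0.065,-0.02,-0.02,0.003,-0.01],[0.065,-0.05,-0.05,0.01,-0.038],[0.065,-0.36,-0.357,0.062,-0.038],[0.065,-0.36,-0.357,0.062,-0.038],[0.065,-0.36,-0.357,0.062,-0.038],[0.065,-0.36,-0.357,0.062,-0.038],[0.065,-0.36,-0.357,0.062,-0.038],[0.065,-0.36,-0.357,0.062,-0.038],[0.065,-0.36,-0.357,0.062,-0.038],[0.065,-0.36,-0.357,0.062,-0.038],[0.065,-0.36,-0.357,0.062,-0.038],[0.065,-0.36,-0.357,0.062,-0.038],[0.065,-0.36,-0.357,0.062,-0.038]]' 15
python3 - <<'E'
from h import *
p=camera_params("wrist");cv2.imwrite("pics/w1.png",read_camera("wrist"))
row([.42,.1975,.16],168.4)
for X in([.42,.1975,.046],[.413,.109,.046],[.575,0,.065]):print(proj("wrist",X,p))
E
```

```text
time_s: 1.4
tool_pos: [0.4195, 0.198, 0.1603]
tool_rot: [180.0, -0.0, 168.2]
force: [-0.8, 0.3, -0.8]
grip_width: 0.0649
t 1.45 tool [0.419  0.1992 0.1604] [ 1.7998e+02 -4.0000e-02  1.6839e+02] row [-0.0013 -0.0015  0.0004] twist -0.0002
[322.89966578 242.05566562]
[217.01267221 255.08856059]
[144.15289705 452.95071613]
```

View pics/w1.png

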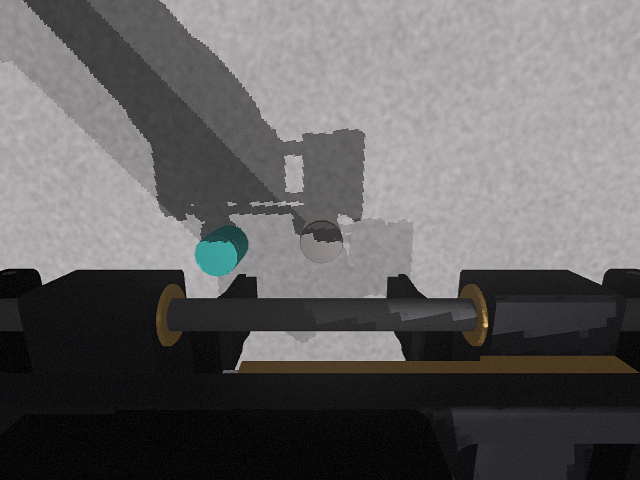

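The wrist view shows pot L's cap at (321,242), within about 2 px of the prediction, and the turquoise decoy at (217,254).

Run:
```python
from h import *
p=camera_params("wrist");im=read_camera("wrist")
cv2.imwrite("pics/w1c.png",cv2.resize(im[200:280,280:370],None,fx=6,fy=6,interpolation=cv2.INTER_CUBIC))
print(ray("wrist",321,242.5,.046,p), ray("wrist",343,242,.04,p)-ray("wrist",300,242,.04,p))
row([.42,.1975,.012],168.4)
```

```text
[0.41965656 0.19710852 0.046     ] [0.0072757  0.03547607 0.        ]
t 1.5 tool [0.4188 0.1998 0.1605] [ 1.7999e+02 -3.0000e-02  1.6848e+02] row [-0.0017 -0.0021  0.1485] twist 0.0014
```

View pics/w1c.png

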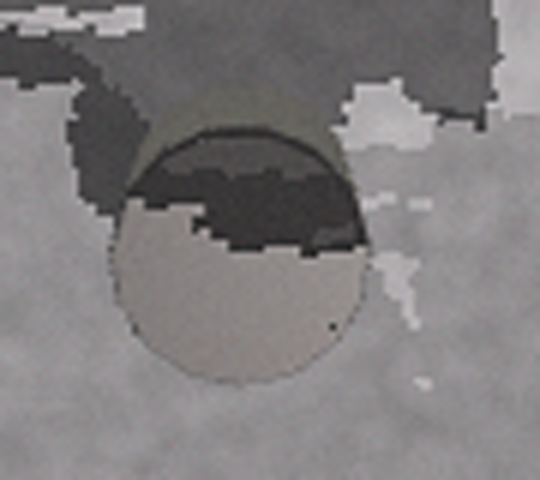

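```bash
python3 -m handwheel '[[0.065,0,-0.002,0.02,0],[0.065,0,-0.002,0.06,0],[0.065,0,-0.002,0.1,0],[0.065,0,-0.002,0.1,0],[0.065,0,-0.002,0.1,0]]' 15
python3 -c "
from h import *
row([.4195,.1963,.012],168.4)"
```

```text
time_s: 2.0
tool_pos: [0.4185, 0.1977, 0.0609]
tool_rot: [-180.0, -0.0, 168.5]
force: [-0.2, 0.6, 1.5]
grip_width: 0.0649
t 2.0 tool [0.4185 0.1977 0.0609] [-1.7995e+02 -4.0000e-02  1.6850e+02] row [-0.0013 -0.0011  0.0489] twist 0.0018
```

```bash
python3 -m handwheel '[[0.065,-0.001,-0.001,0.02,0],[0.065,-0.001,-0.001,0.04,0],[0.065,-0.001,-0.001,0.049,0],[0.065,-0.001,-0.001,0.049,0],[0.03,-0.001,-0.001,0.049,0],[0.03,-0.001,-0.001,0.049,0],[0.03,-0.001,-0.001,0.049,0],[0.03,-0.001,-0.001,0.049,0],[0.03,-0.001,-0.001,0.049,0],[0.03,-0.001,-0.001,0.049,0]]' 15
python3 -c "
from h import *
o=get_obs();print(o)"
```

```text
time_s: 3.0
tool_pos: [0.4203, 0.1962, 0.0121]
tool_rot: [179.9, 0.0, 168.4]
force: [-0.6, 1.5, 2.9]
grip_width: 0.0354
{'time_s': 3.0, 'qpos': array([-45.7928456 ,   8.67309205,  18.59263695, 122.1079102 ,
        -3.65652707,  49.65323946,  53.35085359]), 'joint_velocities': array([ 0.05484425, -0.0543838 ,  0.00435849,  0.01526178,  0.01673033,
       -0.09586626,  0.07337148]), 'effort': array([ 4.89525497e-01, -2.95749056e+01,  1.88541189e+00, -2.29329658e+01,
        3.24022863e-01,  1.47566521e-01,  2.68827821e-02]), 'tool_pos': array([0.42028965, 0.19615475, 0.01205166]), 'tool_rot': array([1.79932749e+02, 3.50722880e-02, 1.68383488e+02]), 'force': array([-0.61817218,  1.53290276,  2.90978084]), 'wrist_torque': array([ 0.23138503,  0.07744967, -0.02862132]), 'grip_width': 0.035371377105227184}
```

Gripped at 35 mm. Lifting and moving over the left pan for a look.

```bash
python3 -m handwheel '[[0.03,0,0,-0.02,0],[0.03,0,0,-0.06,0],[0.03,0,0,-0.10,0],[0.03,0,0,-0.12,0],[0.03,0,0,-0.12,0],[0.03,0,0,-0.12,0]]' 15
python3 -c "
from h import *
row([.594,.0885,.15],168.4);print(get_obs()['force'])"
```

```text
time_s: 3.6
tool_pos: [0.4191, 0.1951, 0.1304]
tool_rot: [-179.9, -0.1, 168.4]
force: [0.5, -0.9, -3.0]
grip_width: 0.0357
t 3.6 tool [0.4191 0.1951 0.1304] [-1.7994e+02 -7.0000e-02  1.6838e+02] row [-0.1927 -0.0692 -0.0197] twist -0.0003
[ 0.53302373 -0.88611966 -3.00539253]
```

```bash
python3 -m handwheel '[[0.03,-0.02,-0.007,-0.01,0],[0.03,-0.06,-0.022,-0.02,0],[0.03,-0.1,-0.037,-0.02,0],[0.03,-0.14,-0.052,-0.02,0],[0.03,-0.175,-0.064,-0.02,0],[0.03,-0.193,-0.069,-0.02,0],[0.03,-0.193,-0.069,-0.02,0],[0.03,-0.193,-0.069,-0.02,0],[0.03,-0.193,-0.069,-0.02,0]]' 15
python3 - <<'E'
from h import *
p=camera_params("wrist");cv2.imwrite("pics/w2.png",read_camera("wrist"))
cv2.imwrite("pics/top2.png",read_camera("top"))
row([.594,.0885,.15],168.4);print(get_obs()['force'])
c=np.array([.576,0,0]);y=np.array([.201,.98,0]);x=np.array([.98,-.201,0])
for yy in(.062,.118):
  for s in(-1,1):
    for z in (.0455,.0705):print(yy,s,z,proj("wrist",c+y*yy+s*.031*x+[0,0,z],p).round(0))
E
```

```text
time_s: 4.5
tool_pos: [0.5933, 0.09, 0.1499]
tool_rot: [-180.0, -0.2, 168.5]
force: [-0.6, 0.6, -3.1]
grip_width: 0.0352
t 4.6 tool [0.5939 0.0902 0.1509] [ 1.7999e+02 -8.0000e-02  1.6848e+02] row [-0.0004 -0.0016  0.0009] twist 0.0014
[ 0.44028025  0.49442947 -2.60051221]
0.062 -1 0.0455 [285. 207.]
0.062 -1 0.0705 [282. 212.]
0.062 1 0.0455 [287. 283.]
0.062 1 0.0705 [284. 294.]
0.118 -1 0.0455 [358. 207.]
0.118 -1 0.0705 [361. 212.]
0.118 1 0.0455 [356. 283.]
0.118 1 0.0705 [359. 294.]
```

View pics/w2.png

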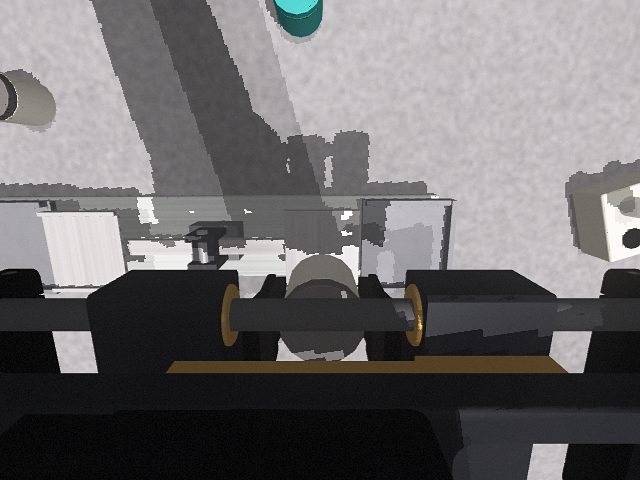

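View pics/top2.png

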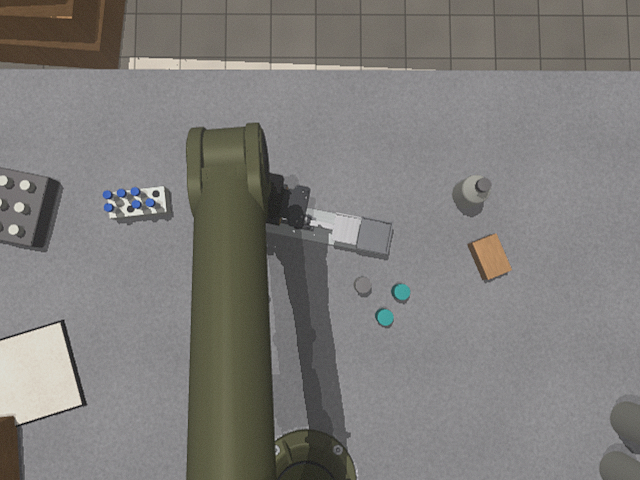

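The wrist view shows the left pan at columns about 285–358, with its near edge at row about 209. The balance lies parallel to the jaws. Enlarging.

Run:
```python
import cv2
a=cv2.imread("pics/w2.png")
cv2.imwrite("pics/w2c.png",cv2.resize(a[180:300,260:460],None,fx=4,fy=4,interpolation=cv2.INTER_CUBIC))
cv2.imwrite("pics/w2d.png",cv2.resize(a[180:300,0:200],None,fx=4,fy=4,interpolation=cv2.INTER_CUBIC))
```

```text
(no output)
```

View pics/w2c.png

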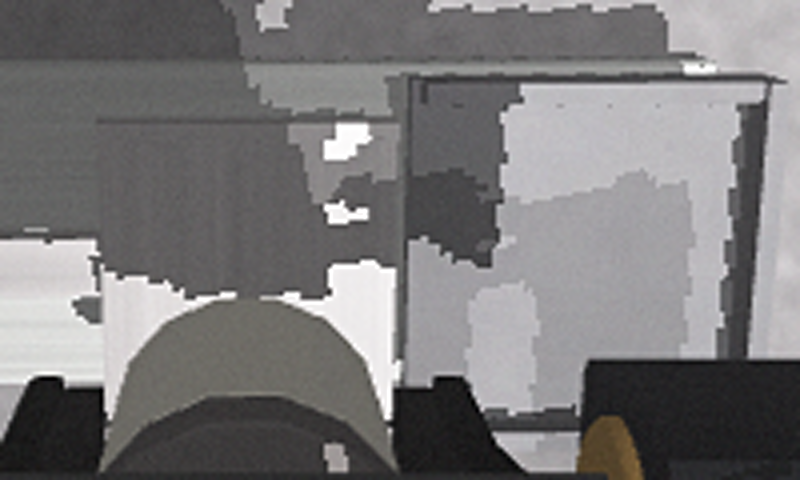

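View pics/w2d.png

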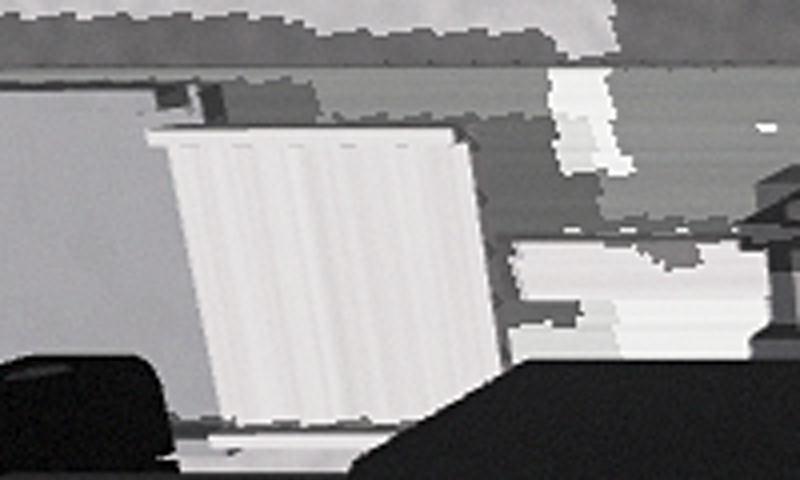

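Run:
```python
from h import *
p=camera_params("wrist");row([.594,.0885,.15],168.4);print(get_obs()['force'])
a=ray("wrist",284.5,210.2,.0495,p);b=ray("wrist",359.5,210.2,.0495,p);print(a,b,np.linalg.norm(a-b))
x=np.array([.98,-.201,0]);print("panL centre",(a+b)/2+.031*x)
a=ray("wrist",41,212.3,.0745,p);b=ray("wrist",114,212.3,.0745,p)
a=ray("wrist",37,212.3,.0745,p);b=ray("wrist",116,212.3,.0745,p);print(a,b,np.linalg.norm(a-b))
print("panR centre",(a+b)/2+.031*x)
# shelf near lip inner... base near edge z?
for u,v in [(362,199.3),(454,199.3)]:print(ray("wrist",u,v,.0515,p))
```

```text
t 4.6 tool [0.5939 0.0902 0.1509] [ 1.7999e+02 -8.0000e-02  1.6848e+02] row [-0.0004 -0.0016  0.0009] twist 0.0014
[ 0.44028025  0.49442947 -2.60051221]
[0.56078453 0.06633601 0.0495    ] [0.57226953 0.12278325 0.0495    ] 0.057603787905163385
panL centre [0.59690703 0.08832863 0.0495    ]
[ 0.52486255 -0.09948961  0.0745    ] [ 0.53582877 -0.0455922   0.0745    ] 0.055001715768928545
panR centre [ 0.56072566 -0.0787719   0.0745    ]
[0.56415503 0.12591299 0.0515    ]
[0.57802973 0.19410584 0.0515    ]
```

```bash
python3 -c "
from h import *
row([.5965,.0905,.06],168.4)"
python3 -m handwheel '[[0.03,-0.002,0,0.03,0],[0.03,-0.002,0,0.06,0],[0.03,-0.002,0,0.075,0],[0.03,-0.002,0,0.083,0],[0.03,-0.002,0,0.087,0],[0.03,-0.002,0,0.087,0],[0.03,-0.002,0,0.087,0]]' 15
python3 -c "
from h import *
row([.5965,.0905,.0585],168.4)"
```

```text
t 4.6 tool [0.5939 0.0902 0.1509] [ 1.7999e+02 -8.0000e-02  1.6848e+02] row [-0.0026  0.0008  0.0909] twist 0.0014
time_s: 5.3
tool_pos: [0.598, 0.0889, 0.0658]
tool_rot: [179.9, 0.1, 168.4]
force: [-0.3, -0.5, -3.0]
grip_width: 0.0357
t 5.3 tool [0.598  0.0889 0.0658] [1.7994e+02 1.2000e-01 1.6838e+02] row [0.0018 0.0013 0.0073] twist -0.0003
```

```bash
python3 -m handwheel '[[0.03,0.001,0.001,0.003,0],[0.03,0.001,0.001,0.005,0],[0.03,0.001,0.001,0.0065,0],[0.03,0.001,0.001,0.0065,0]]' 15
python3 -c "
from h import *
row([.5965,.0905,.0585],168.4)"
```

```text
time_s: 5.7
tool_pos: [0.596, 0.0899, 0.0578]
tool_rot: [-180.0, -0.0, 168.4]
force: [0.0, -0.0, -2.5]
grip_width: 0.0361
t 5.7 tool [0.596  0.0899 0.0578] [-1.8000e+02 -2.0000e-02  1.6838e+02] row [-0.0004  0.0006 -0.0007] twist -0.0003
```

```bash
python3 -m handwheel '[[0.03,0,0,0.001,0],[0.03,0,0,0.001,0],[0.046,0,0,0.001,0],[0.046,0,0,0.001,0],[0.046,0,0,0.0,0],[0.046,0,0,0,0],[0.046,0,0,0,0]]' 15
python3 - <<'E'
from h import *
row([.5965,.0905,.0585],168.4)
cv2.imwrite("pics/s3.png",cv2.resize(read_camera("scene")[180:330,220:440],None,fx=3.6,fy=3.6,interpolation=cv2.INTER_CUBIC))
cv2.imwrite("pics/w3.png",read_camera("wrist"))
E
```

```text
time_s: 6.4
tool_pos: [0.5964, 0.0899, 0.0581]
tool_rot: [180.0, 0.0, 168.4]
force: [-0.4, 0.5, -0.5]
grip_width: 0.0458
t 6.4 tool [0.5964 0.0899 0.0581] [1.7999e+02 2.0000e-02 1.6838e+02] row [-0.      0.0006 -0.0004] twist -0.0003
```

View pics/s3.png

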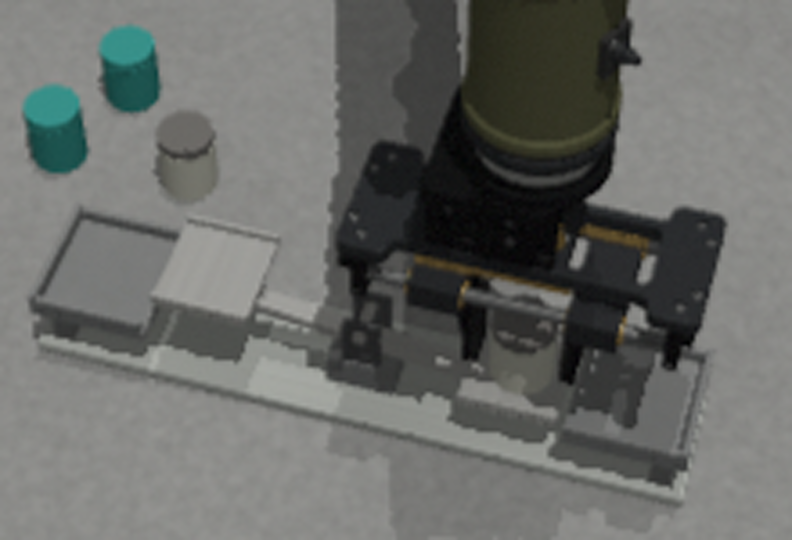

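View pics/w3.png

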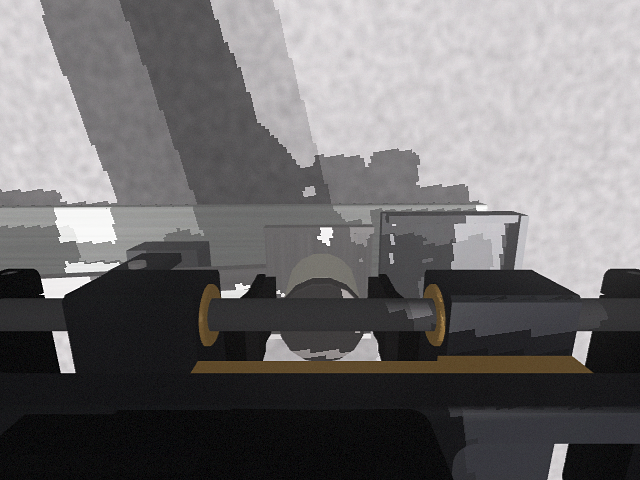

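Pot L stands on the left pan, centred between the lips at column ~321 against a pan centre of ~319. The left pan is down. Next is pot R.

```bash
python3 -m handwheel '[[0.05,0,0,-0.01,0],[0.065,0,0,-0.04,0],[0.065,0,0,-0.08,0],[0.065,0,0,-0.11,0],[0.065,0,0,-0.11,0]]' 15
python3 -c "
from h import *
row([.435,-.127,.16],168.4)"
```

```text
time_s: 7.0
tool_pos: [0.5996, 0.0901, 0.1742]
tool_rot: [179.7, 0.5, 168.4]
force: [0.8, -0.2, 0.3]
grip_width: 0.0641
t 7.0 tool [0.5996 0.0901 0.1742] [179.73   0.5  168.36] row [ 0.1175 -0.2459  0.012 ] twist -0.0007
```

```bash
python3 -m handwheel '[[0.065,0.01,-0.02,0,0],[0.065,0.03,-0.06,0,0],[0.065,0.05,-0.1,0.005,0],[0.065,0.07,-0.14,0.01,0],[0.065,0.09,-0.18,0.01,0],[0.065,0.11,-0.22,0.01,0],[0.065,0.118,-0.244,0.01,0],[0.065,0.118,-0.244,0.01,0],[0.065,0.118,-0.244,0.01,0],[0.065,0.118,-0.244,0.01,0]]' 15
python3 - <<'E'
from h import *
p=camera_params("wrist");im=read_camera("wrist");cv2.imwrite("pics/w4.png",im)
row([.435,-.127,.16],168.4);q=proj("wrist",[.435,-.127,.046],p);print(q)
u,v=map(int,q);cv2.imwrite("pics/w4c.png",cv2.resize(im[v-45:v+45,u-50:u+50],None,fx=6,fy=6,interpolation=cv2.INTER_CUBIC));print(u-50,v-45)
import pickle;pickle.dump(p,open("p4","wb"))
E
```

```text
time_s: 8.0
tool_pos: [0.4321, -0.1243, 0.1581]
tool_rot: [180.0, 0.0, 168.5]
force: [0.6, 0.2, 0.5]
grip_width: 0.0653
t 8.05 tool [ 0.4321 -0.1242  0.158 ] [-179.99   -0.    168.5 ] row [-0.0034 -0.0022 -0.002 ] twist 0.0018
[320.78918645 245.82093192]
270 200
```

View pics/w4c.png

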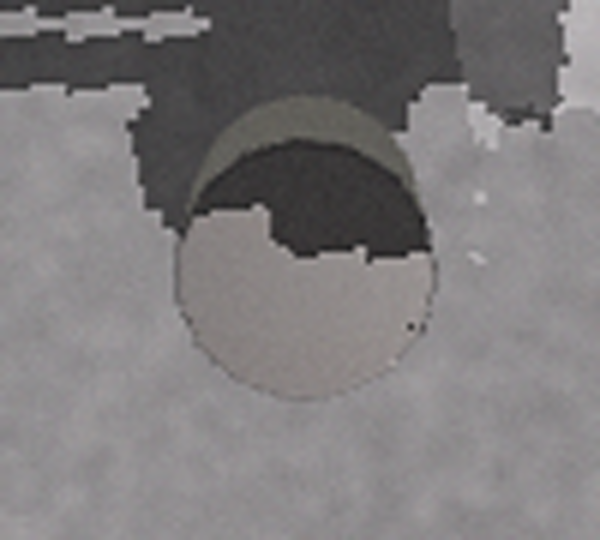

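View pics/w4.png

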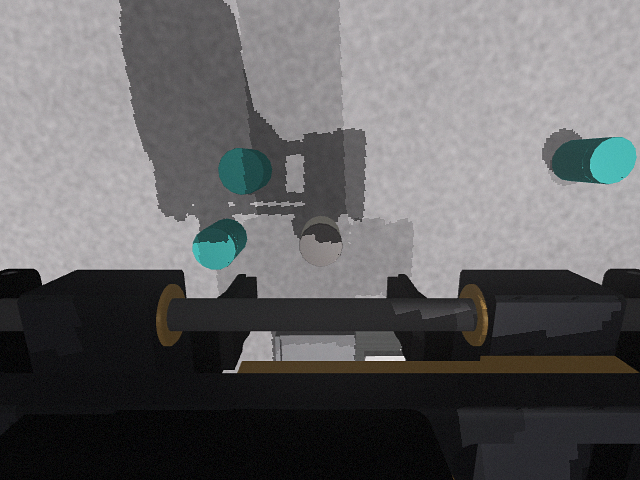

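Run:
```python
from h import *
import pickle
p=pickle.load(open("p4","rb"))
c=ray("wrist",321,244.8,.046,p);print(c);row([c[0],c[1],.012],168.4)
```

```text
[ 0.4341891  -0.12665824  0.046     ]
t 8.05 tool [ 0.4321 -0.1242  0.158 ] [-179.99   -0.    168.5 ] row [-0.0025 -0.002   0.146 ] twist 0.0018
```

```bash
python3 -m handwheel '[[0.065,-0.0025,-0.002,0.02,0],[0.065,-0.0025,-0.002,0.06,0],[0.065,-0.0025,-0.002,0.1,0],[0.065,-0.0025,-0.002,0.1,0],[0.065,-0.0025,-0.002,0.1,0],[0.065,-0.0025,-0.002,0.1,0]]' 15
python3 -c "
from h import *
row([.4342,-.1267,.012],168.4)"
```

```text
time_s: 8.65
tool_pos: [0.4354, -0.1278, 0.0599]
tool_rot: [180.0, 0.2, 168.4]
force: [0.5, 0.2, 0.1]
grip_width: 0.0649
t 8.65 tool [ 0.4354 -0.1278  0.0599] [1.7998e+02 1.7000e-01 1.6843e+02] row [0.0016 0.0008 0.0479] twist 0.0005
```

```bash
python3 -m handwheel '[[0.065,0.001,0.001,0.02,0],[0.065,0.001,0.001,0.04,0],[0.065,0.001,0.001,0.048,0],[0.065,0.001,0.001,0.048,0],[0.065,0.001,0.001,0.048,0]]' 15
python3 -m handwheel '[[0.03,0,0,0,0],[0.03,0,0,0,0],[0.03,0,0,0,0],[0.03,0,0,0,0],[0.03,0,0,0,0],[0.03,0,0,0,0]]' 15
python3 -m handwheel '[[0.03,0,0,-0.02,0],[0.03,0,0,-0.06,0],[0.03,0,0,-0.10,0],[0.03,0,0,-0.14,0],[0.03,0,0,-0.14,0],[0.03,0,0,-0.14,0]]' 15
python3 -c "
from h import *
row([.559,-.088,.152],168.4)"
```

```text
time_s: 9.15
tool_pos: [0.4339, -0.1268, 0.0113]
tool_rot: [180.0, 0.1, 168.4]
force: [1.2, 1.0, 0.2]
grip_width: 0.0645
time_s: 9.75
tool_pos: [0.4329, -0.1265, 0.0102]
tool_rot: [180.0, 0.0, 168.4]
force: [0.3, 1.4, 2.1]
grip_width: 0.0359
time_s: 10.35
tool_pos: [0.4332, -0.1266, 0.1505]
tool_rot: [179.9, 0.1, 168.4]
force: [-0.7, 0.5, -1.9]
grip_width: 0.0355
t 10.35 tool [ 0.4332 -0.1266  0.1505] [1.7994e+02 9.0000e-02 1.6839e+02] row [-0.1155  0.0631 -0.0013] twist -0.0002
```

```bash
python3 -m handwheel '[[0.03,-0.015,0.008,0,0],[0.03,-0.045,0.024,0,0],[0.03,-0.08,0.044,0,0],[0.03,-0.105,0.058,0,0],[0.03,-0.115,0.063,0,0],[0.03,-0.115,0.063,0,0],[0.03,-0.115,0.063,0,0]]' 15
python3 - <<'E'
from h import *
p=camera_params("wrist");im=read_camera("wrist");cv2.imwrite("pics/w5.png",im)
row([.559,-.088,.082],168.4);print(get_obs()['force'])
import pickle;pickle.dump(p,open("p5","wb"))
cv2.imwrite("pics/w5c.png",cv2.resize(im[180:300,240:440],None,fx=4,fy=4,interpolation=cv2.INTER_CUBIC))
cv2.imwrite("pics/w5.png",im)
E
```

```text
time_s: 11.05
tool_pos: [0.5562, -0.0892, 0.1488]
tool_rot: [-179.9, -0.2, 168.3]
force: [-0.7, 0.1, -0.7]
grip_width: 0.0356
t 11.1 tool [ 0.5563 -0.0892  0.1493] [-1.7997e+02 -1.3000e-01  1.6828e+02] row [-0.0026  0.0018  0.0673] twist -0.0021
[ 0.17893893  0.47446699 -0.47387395]
```

View pics/w5c.png

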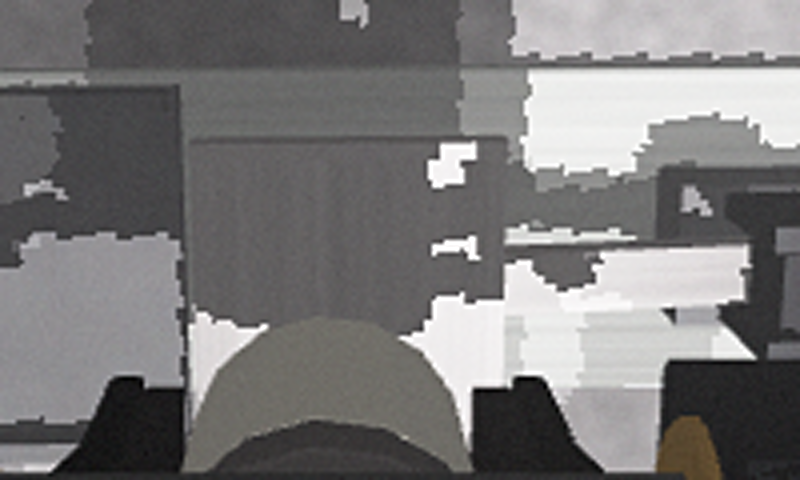

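View pics/w5.png

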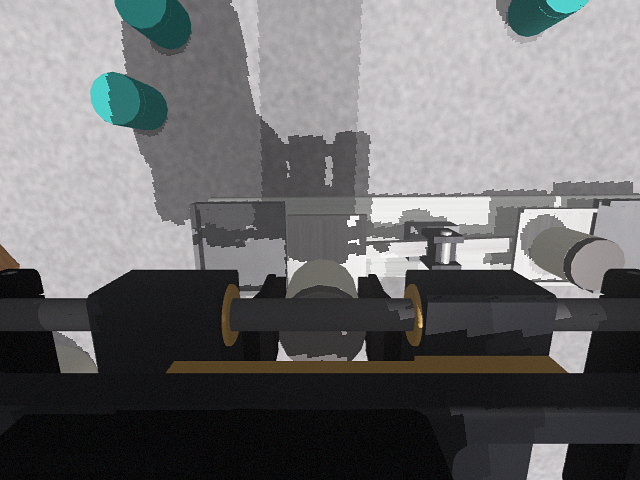

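Run:
```python
from h import *
import pickle
p=pickle.load(open("p5","rb"))
x=np.array([.98,-.201,0])
a=ray("wrist",287.5,214.5,.0745,p);b=ray("wrist",366,214.5,.0745,p);print(np.linalg.norm(a-b))
c=(a+b)/2+.031*x;print("panR",c)
y=np.array([.201,.98,0]);print("balance c from panR",c+.09*y)
c=c-.002*y
row([c[0],c[1],.083],168.4)
```

```text
0.05425988547915208
panR [ 0.55883929 -0.08762223  0.0745    ]
balance c from panR [0.57692929 0.00057777 0.0745    ]
t 11.1 tool [ 0.5563 -0.0892  0.1493] [-1.7997e+02 -1.3000e-01  1.6828e+02] row [-0.0023  0.0001  0.0663] twist -0.0021
```

```bash
python3 -m handwheel '[[0.03,-0.002,0,0.02,0],[0.03,-0.002,0,0.045,0],[0.03,-0.002,0,0.06,0],[0.03,-0.002,0,0.066,0],[0.03,-0.002,0,0.0675,0],[0.03,-0.002,0,0.0675,0],[0.03,-0.002,0,0.0675,0],[0.03,-0.002,0,0.0675,0]]' 15
python3 -c "
from h import *
row([.5585,-.0895,.0815],168.4)"
```

```text
time_s: 11.9
tool_pos: [0.5607, -0.0885, 0.0834]
tool_rot: [180.0, 0.1, 168.4]
force: [0.4, -0.3, 0.0]
grip_width: 0.0357
t 11.9 tool [ 0.5607 -0.0885  0.0834] [1.7997e+02 8.0000e-02 1.6838e+02] row [ 0.002  -0.0014  0.0019] twist -0.0003
```

```bash
python3 -m handwheel '[[0.03,0.001,-0.001,0.001,0],[0.03,0.001,-0.001,0.002,0],[0.03,0.001,-0.001,0.002,0]]' 15
python3 -m handwheel '[[0.046,0,0,0,0],[0.046,0,0,0,0],[0.046,0,0,0,0],[0.046,0,0,0,0],[0.046,0,0,0,0]]' 15
python3 - <<'E'
from h import *
row([.5585,-.0895,.0815],168.4)
cv2.imwrite("pics/s6.png",cv2.resize(read_camera("scene")[180:330,220:440],None,fx=3.6,fy=3.6,interpolation=cv2.INTER_CUBIC))
E
```

```text
time_s: 12.2
tool_pos: [0.559, -0.0894, 0.0808]
tool_rot: [180.0, 0.0, 168.4]
force: [-0.6, -0.0, 1.7]
grip_width: 0.0356
time_s: 12.7
tool_pos: [0.5589, -0.0892, 0.0806]
tool_rot: [180.0, 0.0, 168.4]
force: [0.1, 0.1, 0.9]
grip_width: 0.046
t 12.7 tool [ 0.5589 -0.0892  0.0806] [1.8000e+02 1.0000e-02 1.6838e+02] row [ 0.0004 -0.0004 -0.0009] twist -0.0003
```

View pics/s6.png

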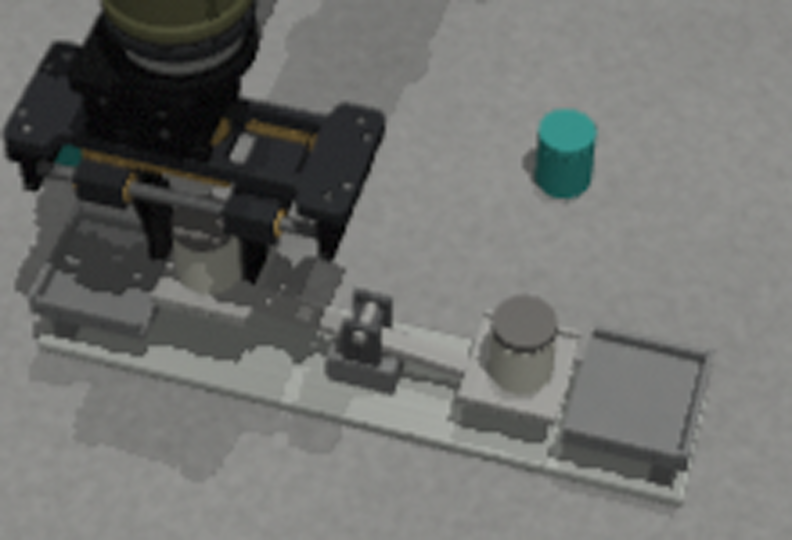

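```bash
python3 -m handwheel '[[0.046,0,0,-0.01,0],[0.05,0,0,-0.04,0],[0.06,0,0,-0.08,0],[0.06,0,0,-0.08,0],[0.06,0.06,0,-0.1,0],[0.06,0.1,0,-0.1,0],[0.06,0.1,0,-0.1,0],[0.06,0.1,0,-0.1,0],[0.06,0.1,0,-0.1,0],[0.06,0.1,0,-0.1,0],[0.06,0.1,0,-0.1,0],[0.06,0.1,0,-0.1,0],[0.06,0.1,0,-0.1,0],[0.06,0.1,0,-0.1,0]]' 15
python3 - <<'E'
from h import *
row([.5585,-.0895,.0815],168.4)
cv2.imwrite("pics/s7.png",cv2.resize(read_camera("scene")[180:330,220:440],None,fx=3.6,fy=3.6,interpolation=cv2.INTER_CUBIC))
im=read_camera("top");cv2.imwrite("pics/t7.png",cv2.resize(im[180:270,210:400],None,fx=4.2,fy=4.2,interpolation=cv2.INTER_CUBIC))
E
```

```text
time_s: 14.15
tool_pos: [0.461, -0.0692, 0.1804]
tool_rot: [-180.0, -0.0, 168.4]
force: [-0.8, -0.1, 0.2]
grip_width: 0.0602
t 14.15 tool [ 0.461  -0.0692  0.1804] [-1.7997e+02 -2.0000e-02  1.6837e+02] row [-0.0996 -0.0002  0.0989] twist -0.0005
```

View pics/s7.png

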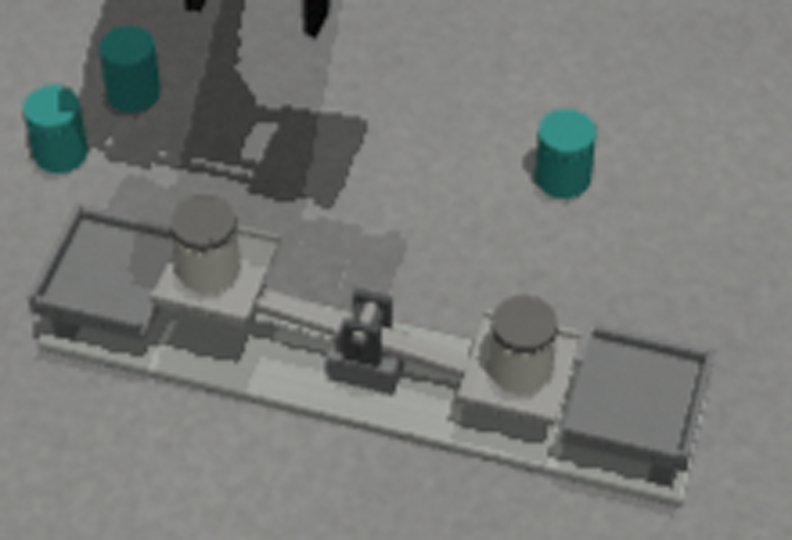

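View pics/t7.png

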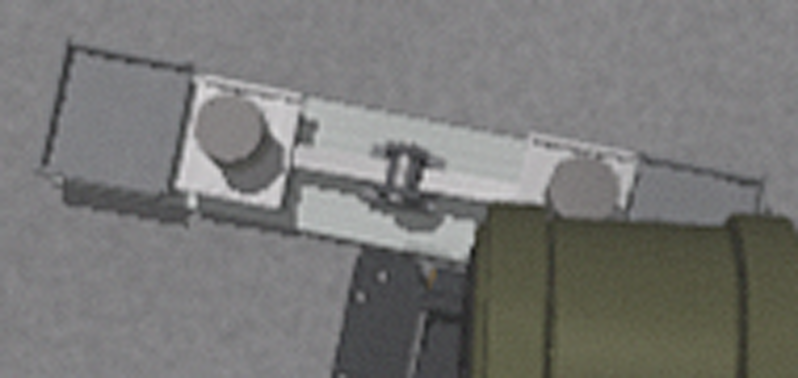

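Run:
```python
from h import *
c=np.array([.577,.0006,0]);y=np.array([.201,.98,0]);x=np.array([.98,-.201,0])
im=read_camera("scene")
o=cv2.resize(im[180:330,220:440],None,fx=3.6,fy=3.6,interpolation=cv2.INTER_CUBIC)
off=np.array([0,0])
def P(X):return (proj("scene",X)-[220,180])*3.6
# offset from pots
for nm,yy,z,k in(("L",.092,.0915,(525,322)),("R",-.092,.1165,(205,221))):
    print(nm,P(c+y*yy+[0,0,z]).round(0),k)
for nm,yy,z,zs in(("L",.118,.0435,(.0495,.062,.0745)),("R",-.118,.0435,(.0495,.062,.0745))):
  for zz in zs: print(nm,zz,P(c+y*yy-.031*x+[0,0,zz]).round(0),P(c+y*yy*.062/.118-.031*x+[0,0,zz]).round(0),P(c+y*yy*.062/.118+.031*x+[0,0,zz]).round(0))
print("shelfL outer corner",P(c+y*.193-.033*x+[0,0,.0515]),"R",P(c-y*.193-.033*x+[0,0,.0515]))
cv2.imwrite("pics/s8.png",cv2.resize(im[250:320,330:420],None,fx=8,fy=8,interpolation=cv2.INTER_CUBIC))
```

```text
L [523. 321.] (525, 322)
R [200. 217.] (205, 221)
L 0.0495 [578. 334.] [482. 311.] [452. 397.]
L 0.062 [579. 320.] [482. 298.] [453. 384.]
L 0.0745 [581. 307.] [483. 284.] [453. 371.]
R 0.0495 [186. 241.] [276. 262.] [240. 345.]
R 0.062 [184. 228.] [275. 249.] [239. 332.]
R 0.0745 [182. 214.] [274. 235.] [238. 318.]
shelfL outer corner [710.4682441  359.94671104] R [ 68.6874749  208.51817055]
```

View pics/s8.png

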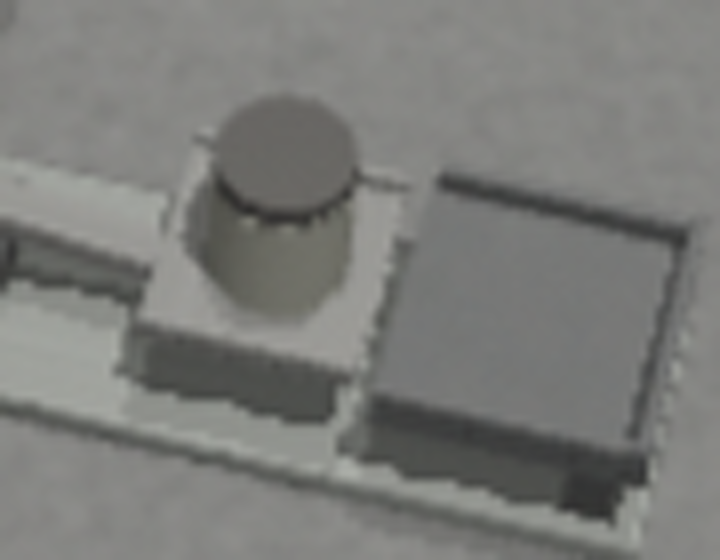

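Both pots are standing and released. The left pan's inner corner sits at crop (457,396), which matches z = 49.5 mm on its lip, so the left pan is fully down. I'll slide pot L outwards with the jaws loosely around it.

```bash
python3 -c "
from h import *
row([.5962,.090,.15],168.4)"
```

```text
t 14.3 tool [ 0.4609 -0.0691  0.1805] [-1.8000e+02 -1.0000e-02  1.6838e+02] row [-0.1005  0.1831  0.0305] twist -0.0004
```

```bash
python3 -m handwheel '[[0.06,-0.01,0.02,0,0],[0.06,-0.03,0.055,0,0],[0.06,-0.05,0.095,0.005,0],[0.06,-0.075,0.135,0.01,0],[0.06,-0.095,0.17,0.02,0],[0.06,-0.1,0.182,0.03,0],[0.06,-0.1,0.182,0.03,0],[0.06,-0.1,0.182,0.03,0],[0.06,-0.1,0.182,0.03,0],[0.06,-0.1,0.182,0.03,0]]' 15
python3 - <<'E'
from h import *
p=camera_params("wrist");im=read_camera("wrist")
row([.5962,.090,.058],168.4)
cv2.imwrite("pics/w9.png",im)
print(proj("wrist",[.5962,.09,.0915],p))
E
```

```text
time_s: 15.3
tool_pos: [0.5954, 0.0873, 0.1516]
tool_rot: [179.9, 0.1, 168.2]
force: [-0.2, -0.0, 0.6]
grip_width: 0.0598
t 15.35 tool [0.5955 0.0877 0.1516] [1.7993e+02 6.0000e-02 1.6827e+02] row [-0.0001  0.0023  0.0936] twist -0.0023
[327.81757854 260.15536682]
```

View pics/w9.png

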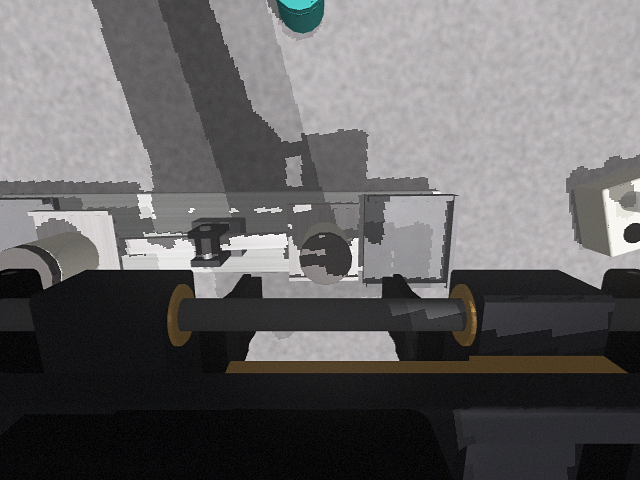

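The cap is at (326,256) against a predicted (328,260), so the pot is within about 3 mm of where I expected. Descending around it.

```bash
python3 -m handwheel '[[0.06,0.001,0.001,0.02,0],[0.06,0.001,0.001,0.05,0],[0.06,0.001,0.001,0.075,0],[0.06,0.001,0.001,0.085,0],[0.06,0.001,0.001,0.085,0],[0.06,0.001,0.001,0.085,0],[0.06,0.001,0.001,0.085,0]]' 15
python3 -c "
from h import *
row([.595,.090,.0585],168.4);print(get_obs()['force'])"
```

```text
time_s: 16.05
tool_pos: [0.596, 0.0903, 0.0673]
tool_rot: [179.9, 0.1, 168.4]
force: [-0.2, 0.3, -0.2]
grip_width: 0.0601
t 16.05 tool [0.596  0.0903 0.0673] [1.7992e+02 1.4000e-01 1.6837e+02] row [ 0.0009 -0.0005  0.0088] twist -0.0006
[-0.16809771  0.27639153 -0.23451379]
```

```bash
python3 -m handwheel '[[0.06,0.001,0,0.004,0],[0.052,0.001,0,0.0075,0],[0.048,0.001,0,0.0085,0],[0.048,0.001,0,0.0085,0],[0.048,0.001,0,0.0085,0],[0.048,0.001,0,0.0085,0]]' 15
python3 - <<'E'
from h import *
row([.595,.090,.0585],168.4);print(get_obs()['force'])
im=read_camera("wrist")
cv2.imwrite("pics/w10.png",im)
o=get_obs();y=np.array([.201,.98]);print("bal y of tcp",(o["tool_pos"][:2]-[.577,.0006])@y,(o["tool_pos"][:2]-[.577,.0006])@[.98,-.201])
E
```

```text
time_s: 16.65
tool_pos: [0.5939, 0.0904, 0.0572]
tool_rot: [180.0, 0.0, 168.4]
force: [0.3, 1.1, -0.5]
grip_width: 0.0479
t 16.65 tool [0.5939 0.0904 0.0572] [1.8000e+02 1.0000e-02 1.6838e+02] row [-0.0012 -0.0002 -0.0013] twist -0.0003
[ 0.30600599  1.11542769 -0.53234987]
bal y of tcp 0.09139364403227002 -0.0014721350314592496
```

View pics/w10.png

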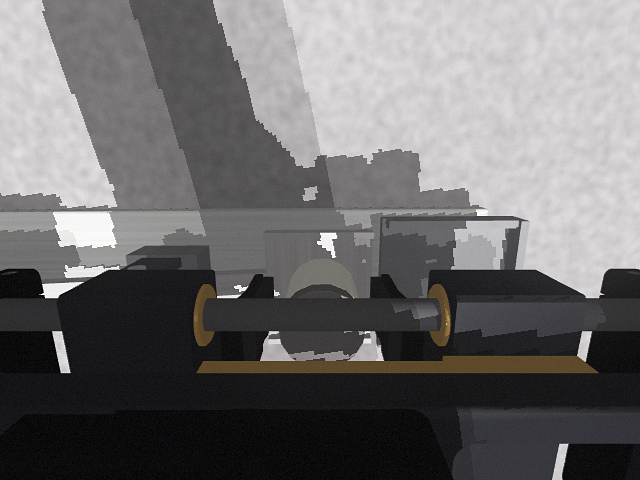

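```bash
python3 -m handwheel '[[0.048,0,0.003,-0.001,0],[0.048,0,0.007,-0.001,0],[0.048,0,0.011,-0.001,0],[0.048,0,0.015,-0.001,0],[0.048,0,0.019,-0.001,0],[0.048,0,0.022,-0.001,0],[0.048,0,0.025,-0.001,0],[0.048,0,0.027,-0.001,0],[0.048,0,0.027,-0.001,0],[0.048,0,0.027,-0.001,0],[0.048,0,0.027,-0.001,0]]' 15
python3 - <<'E'
from h import *
im=read_camera("wrist")
cv2.imwrite("pics/w11.png",im)
im=read_camera("scene");cv2.imwrite("pics/s11.png",cv2.resize(im[240:330,320:430],None,fx=7,fy=6.6,interpolation=cv2.INTER_CUBIC))
o=get_obs();y=np.array([.201,.98]);print(o["tool_pos"],o["force"],"bal y of tcp",(o["tool_pos"][:2]-[.577,.0006])@y,(o["tool_pos"][:2]-[.577,.0006])@[.98,-.201])
E
```

```text
time_s: 17.8
tool_pos: [0.5991, 0.1173, 0.0579]
tool_rot: [180.0, -0.0, 168.4]
force: [0.8, -1.7, 0.4]
grip_width: 0.0481
[0.59903452 0.11732485 0.05787932] [ 0.00782756 -1.25876046 -0.54066593] bal y of tcp 0.11881929506996622 -0.0018678665961858606
```

View pics/w11.png

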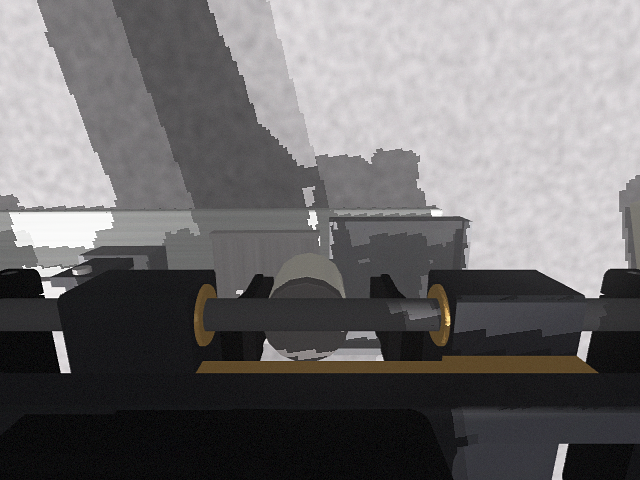

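View pics/s11.png

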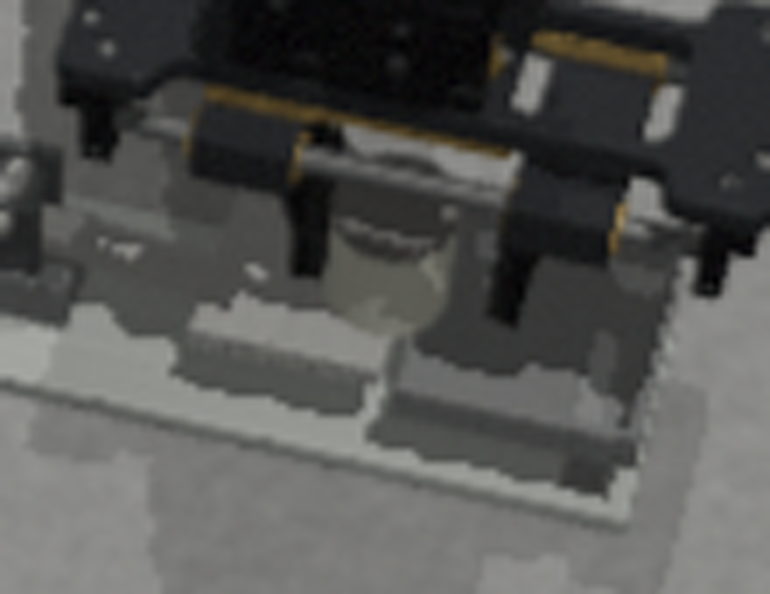

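Pot L is at the outer edge (y about 0.113), upright, with the pan down. Pushing it across onto the shelf.

```bash
python3 -m handwheel '[[0.048,0,0.0015,0,0],[0.048,0,0.0025,0,0],[0.048,0,0.0025,0,0],[0.048,0,0.008,0,0],[0.048,0,0.016,0,0],[0.048,0,0.025,0,0],[0.048,0,0.034,0,0],[0.048,0,0.041,0,0],[0.048,0,0.045,0,0],[0.048,0,0.047,0,0],[0.048,0,0.047,0,0],[0.048,0,0.047,0,0]]' 15
python3 - <<'E'
from h import *
im=read_camera("wrist")
cv2.imwrite("pics/w12.png",im)
im=read_camera("scene");cv2.imwrite("pics/s12.png",cv2.resize(im[180:330,220:440],None,fx=3.6,fy=3.6,interpolation=cv2.INTER_CUBIC))
o=get_obs();y=np.array([.201,.98]);print(o["tool_pos"],o["force"],"bal y of tcp",(o["tool_pos"][:2]-[.577,.0006])@y,(o["tool_pos"][:2]-[.577,.0006])@[.98,-.201])
E
```

```text
time_s: 19.1
tool_pos: [0.6087, 0.1626, 0.0581]
tool_rot: [180.0, 0.0, 168.4]
force: [-0.3, -0.8, 0.0]
grip_width: 0.0482
[0.60872443 0.16263219 0.05819294] [-1.275813   -0.10345074 -0.36523356] bal y of tcp 0.16516815834249837 -0.0014785333542942805
```

View pics/w12.png

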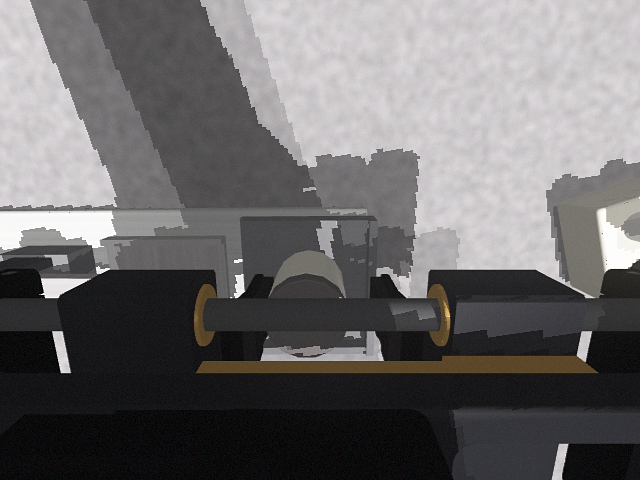

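View pics/s12.png

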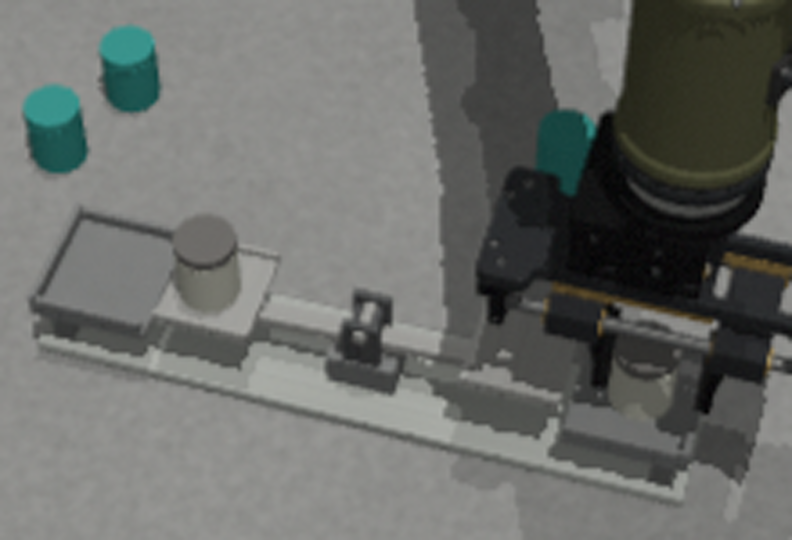

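Pot L is on the left shelf, upright, and the right pan is going down. Freeing the inner finger and rising straight up.

```bash
python3 -m handwheel '[[0.05,0,-0.002,0,0],[0.05,0,-0.003,0,0],[0.05,0,-0.003,0,0],[0.05,0,-0.003,-0.01,0],[0.05,0,-0.003,-0.03,0],[0.05,0,-0.003,-0.06,0],[0.05,0,-0.003,-0.1,0],[0.05,0,-0.003,-0.12,0],[0.05,0.05,-0.003,-0.12,0],[0.05,0.1,-0.003,-0.12,0],[0.05,0.14,-0.003,-0.12,0],[0.05,0.14,-0.003,-0.12,0],[0.05,0.14,-0.003,-0.12,0],[0.05,0.14,-0.003,-0.12,0],[0.05,0.14,-0.003,-0.12,0],[0.05,0.14,-0.003,-0.12,0],[0.05,0.14,-0.003,-0.12,0]]' 15
python3 - <<'E'
from h import *
im=read_camera("scene");cv2.imwrite("pics/s13.png",cv2.resize(im[180:330,220:440],None,fx=3.6,fy=3.6,interpolation=cv2.INTER_CUBIC))
p=camera_params("wrist");cv2.imwrite("pics/w13.png",read_camera("wrist"))
im=read_camera("top");cv2.imwrite("pics/t13.png",im)
print(get_obs()["force"])
c=np.array([.577,.0006,0]);y=np.array([.201,.98,0]);x=np.array([.98,-.201,0])
def P(X):return (proj("scene",X)-[220,180])*3.6
for yy,z in((.158,.0895),(-.09,.0915)):print(P(c+yy*y+[0,0,z]))
for yy,zs in((.062,(.0495,.0745)),(-.062,(.0495,.0745))):
  for zz in zs:print(yy,zz,P(c+y*yy+.031*x+[0,0,zz]))
E
```

```text
time_s: 20.9
tool_pos: [0.4715, 0.1877, 0.1779]
tool_rot: [-180.0, 0.0, 168.3]
force: [-0.4, 0.4, 0.9]
grip_width: 0.0501
[ 0.14785309 -0.4262838  -1.32320101]
[641.89235661 351.33013039]
[207.13225645 246.23919623]
0.062 0.0495 [452.35340251 397.22015901]
0.062 0.0745 [453.13574847 370.89962483]
-0.062 0.0495 [240.40396356 345.03676213]
-0.062 0.0745 [237.61434244 318.43368345]
```

View pics/s13.png

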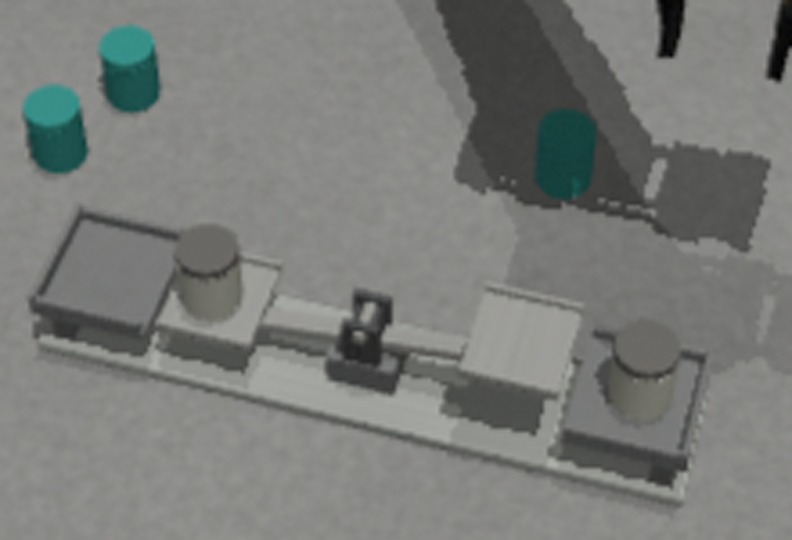

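View pics/t13.png

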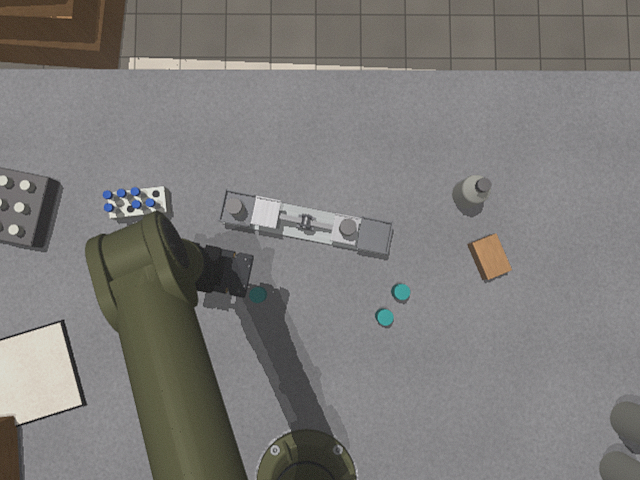

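Pot L's cap is at (646,346) against a predicted (642,351) for y = 0.158. The right pan appears down. I'll wait and check that it has settled.

```bash
python3 -m handwheel '[[0.05,0,0,0,0],[0.05,0,0,0,0],[0.05,0,0,0,0],[0.05,0,0,0,0],[0.05,0,0,0,0],[0.05,0,0,0,0],[0.05,0,0,0,0],[0.05,0,0,0,0],[0.05,0,0,0,0],[0.05,0,0,0,0],[0.05,0,0,0,0],[0.05,0,0,0,0],[0.05,0,0,0,0],[0.05,0,0,0,0],[0.05,0,0,0,0]]'
python3 - <<'E'
from h import *
im=read_camera("scene");cv2.imwrite("pics/s14.png",cv2.resize(im[180:330,220:440],None,fx=3.6,fy=3.6,interpolation=cv2.INTER_CUBIC))
a=read_camera("top");cv2.imwrite("pics/t14.png",cv2.resize(a[180:270,210:400],None,fx=4.2,fy=4.2,interpolation=cv2.INTER_CUBIC))
E
```

```text
time_s: 22.55
tool_pos: [0.4709, 0.1881, 0.1781]
tool_rot: [180.0, 0.0, 168.4]
force: [0.0, 0.1, 0.9]
grip_width: 0.0499
```

View pics/s14.png

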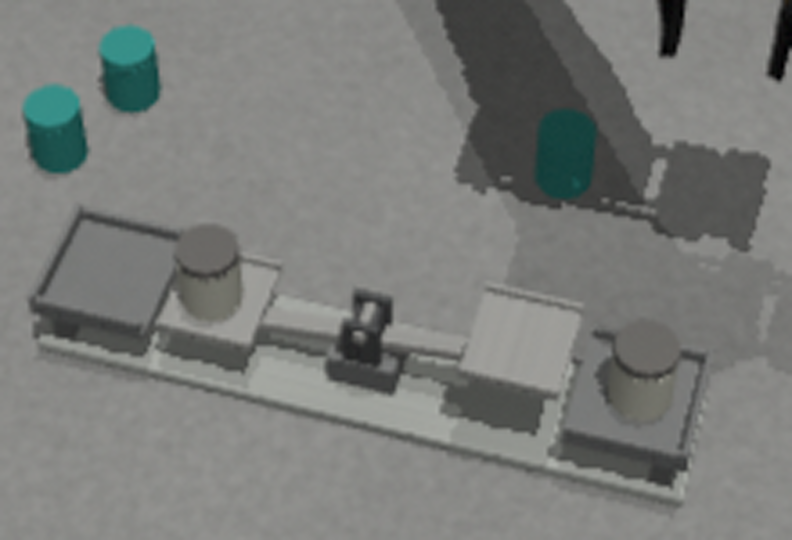

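View pics/t14.png

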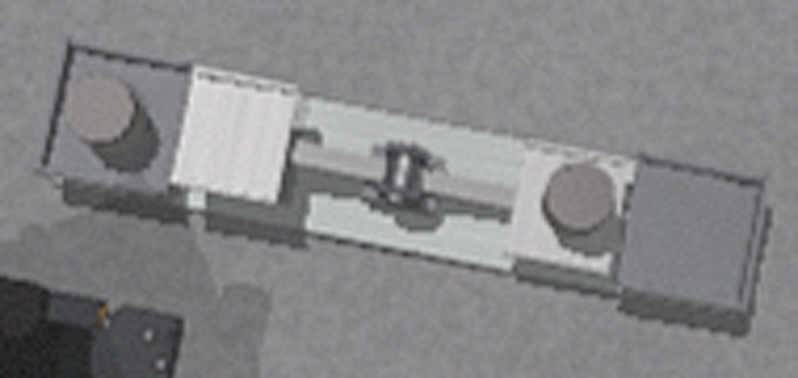

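Run:
```python
from h import *
c=np.array([.577,.0006,0]);y=np.array([.201,.98,0]);x=np.array([.98,-.201,0])
for n,(u,v),z in(("L",(101,108),.0895),("R",(580,197),.0915)):
    q=ray("top",210+u/4.2,180+v/4.2,z)-c;print(n,"bal x,y",(q@x).round(4),(q@y).round(4))
```

```text
L bal x,y -0.004 0.1564
R bal x,y 0.0006 -0.0927
```

Both pots are within tolerance, and nothing moved between the last two looks. Handing in.

```bash
python3 -c "
from cell import *
print(sign_off())"
```

```text
the job is handed in; nothing more can be done
None
```

The job is done and handed in at about 22.7 s of the 66 s; no verdict was reported. I stood one pot on each pan and let go, and the left pan dropped. I then pushed that pot outwards with the jaws loosely around it, without lifting it, onto the left landing shelf.

- **Left pot:** the last top view put it on the shelf at balance x −4 mm, y +156 mm.
- **Right pot:** it stands on its pan at balance x +1 mm, y −93 mm, and that pan is now down.
- **At rest:** two looks 1.6 s apart showed both pots upright and not moving. The gripper was clear of everything, and the rack, bottle, box and turquoise pots look undisturbed.
- **Weights:** the wrist force while lifting also pointed to the left pot as the heavier one, at about 2.7 N against roughly 0.5 to 1.9 N. That reading was noisy, so I relied on the balance.
- **Disagreement between cameras:** the scene camera read positions 2 to 5 mm off the top and wrist cameras. I used the top and wrist values.
- **Not checked directly:** I judged the beam angle and the pot's contact with the pan during the slide only from the pictures.

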